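# Pop open the wide sample hatch with one press

## Robot

A 7-joint arm with a two-finger parallel gripper is mounted at the origin on the work surface. World frame = base frame: x ahead of the robot, y to its left, z up, the work surface at z = 0. Lengths are in m, angles in rad, forces in N, time in s.
With the tool pointing down it reaches from about 0.425 to 0.875 m from the base axis. Payload 4.7 kg.
Tool frame: the origin (TCP) lies midway between the tips of the shut fingers; the grasp point (between the pads) lies behind it (env.hold_point_z is the z of the grasp point in the tool frame, in m); z points along the fingers, y is the direction in which the jaws open and shut (so a half turn about z gives the same grasp; the last joint's range is limited). The gripper opens to 87 mm and grips with 3 to 60 N. Pads are 19 mm wide; open, the fingers measure 117 mm over their backs; the gripper's body (75 mm by 190 mm) begins 51 mm behind the grasp point.
Start: joints at [1.254, 0.321, -0.07, 1.45, 0.023, 1.371, -0.057], TCP at [0.211, -0.615, 0.223] pointing down, gripper open.
Joint ranges: [-2.86, 2.86], [-0.3, 2.09], [-1.38, 1.24], [0.06, 2.45], [-1.56, 4.7], [0.09, 2.05], [-2.69, 2.69]. Speed limits (rad/s): [2.57, 2.57, 3.14, 3.14, 3.14, 3.14, 3.14].

## Interface

Orientations are given as a unit quaternion [w, x, y, z].
In Python, from rig import env gives the robot as it stands. The module is installed in compiled form; this text tells all that it offers.
- The arm moves only by the tool move_arm, never from a script. Its arguments are lists of equal length, an entry for each row: "claw": the opening, from -1 (shut) to 1 (fully open), so that 0 is half open; "linear": the shift along the tool's x, y, z scaled (see below), a list of three; "delta_rot": the turn, a rotation vector about the tool's x, y, z scaled (see below), a list of three. A call has 1 to 20 rows; each row shifts and turns the pose as measured when the row begins, along the tool's axes as they then stand; what a row does not reach is not made up. The controller multiplies each number of a shift by 0.02 m and each number of a turn by 0.1 rad. A row lasts 1/12 s, in which the tool goes at most 41.7 mm and 7.16 degrees, less where a joint would pass 70% of its speed; a pose out of reach is approached as far as the arm can. A call with a number of a shift or a turn outside -1 to 1 is refused whole. A call with a gripper value outside its range is refused whole. The fingers move at their own pace and stop on an object; "force" is the grip in N (left out, the last holds). Time passes only in rows, so rows that do not move let the fingers close. It gives the time, the measured TCP pose, the force and the opening at its end, in the units of the state.
- env.get_obs(): the state, without advancing time (a new reading comes with each control period).
- env.grab_frame(name): name is "side" or "top" or "wrist"; returns the picture (400x640x3 uint8, red, green, blue); there is no depth.
- env.camera_info(name): a dict with "fx", "fy", "cx", "cy" (pixels), "R" (3x3) and "t" (3): a world point X has camera coordinates R X + t; the wrist camera has in their place "T_tool_cam" (4x4, takes a point from camera to tool coordinates, whose origin is the TCP and whose axes are the flange's). Camera axes: x right, y down, z forward; pixel columns grow to the right and rows downward; lengths in m; the calibration is good to about 2 mm. A picture is of the moment at which its call begins: read the wrist's pose just before it. camera_info takes no time and is no camera call.
- env.finish_job(): hands the job in, once; it reports no verdict.
The state is a dict: "time_s": time; "joints": joint angles; "joint_velocities": joint speeds; "joint_efforts": joint torques, N m; "position": TCP position; "tcp_rot": TCP orientation; "contact_force": force on the tool from outside, world axes, zero at the start; "ft_torque": the same for the moment, N m; "grip_width": finger opening in m.
Only numpy, scipy, OpenCV 4.12 (cv2) and the standard library are available. Lean on these libraries where they do the work, as an engineer would, in place of code of your own. Each camera call takes 0.05 s, during which the arm holds its last target. There are 200 camera calls.

## Task

Open the tube heater's wide hatch: press its front edge down once, all the way, with the fingertips and let go so that the push-push latch releases and the hatch springs up by itself, then get out of its way and see that it stays fully open. Do not push it shut again, leave the narrow hatch shut and untouched, and do not grasp, lift or shift anything else.

Things in the scene. Friction and masses are not known exactly. Their poses are not given: they have to be found in the camera images.
- wide_module: wide-hatch module: fixed white box 150 mm deep (x) x 160 wide (y), deck 78 high. Origin: centre of its underside, 20 mm above the table; own -x is its front, z up. On it a white hatch 116 mm deep x 130 wide, hinged along its back (+x) edge, shut upper face 132 mm above the table. The modules are alike but for hatch width and may stand either way round.
- wide_hatch (a joint): angle (rad) of the wide hatch: 0 shut and latched, negative as its front is pressed down (trips at -0.06 to -0.08, stop -0.1, front edge 10 mm down), 1.25 fully open, front up, leaning back. A spring pushes it open: about 3 N at the front edge press it down. Pressed to the stop and let go, it swings up by itself in about 1 s if nothing is in its way, and stays; pushed fully down again it latches.
- wide_press (a point): point on the upper face of the wide hatch, centred on its width on the grey strip 12 mm behind its front edge, where to press; it moves with the hatch (x of the point points to the back along the hatch, z out of its upper face).
- wide_hinge (a point): middle of the hinge axis of the wide hatch (along its y), 98 mm behind and 6 mm below the press point when shut; the front edge swings about it at a radius of 110 mm
- wide_catch (a joint): sideways position (m) of the little steel catch pin hidden in the latch under the wide hatch's front edge: near 0 latched, about +0.007 once the latch has tripped, back near 0 a few seconds after the hatch has opened; about -0.009 while a hatch that is pushed shut again enters its latch. It is not to be handled.
- narrow_module: narrow-hatch module: fixed white box 150 mm deep (x) x 160 wide (y), deck 78 high. Origin: centre of its underside, 20 mm above the table; own -x is its front, z up. On it a white hatch 116 mm deep x 70 wide, hinged along its back (+x) edge, shut upper face 132 mm above the table. The modules are alike but for hatch width and may stand either way round.
- narrow_hatch (a joint): angle (rad) of the narrow hatch: 0 shut and latched, negative as its front is pressed down (trips at -0.06 to -0.08, stop -0.1, front edge 10 mm down), 1.25 fully open, front up, leaning back. A spring pushes it open: about 3 N at the front edge press it down. Pressed to the stop and let go, it swings up by itself in about 1 s if nothing is in its way, and stays; pushed fully down again it latches.
- narrow_press (a point): point on the upper face of the narrow hatch, centred on its width on the grey strip 12 mm behind its front edge, where to press; it moves with the hatch (x of the point points to the back along the hatch, z out of its upper face).
- base_unit: fixed grey base unit of the instrument: floor plate 220 x 400 x 20 mm with the two modules side by side (centres 107 mm either side of its middle, same heading), and a rear hump 110 mm high. Origin: centre of its underside; -x is its front.
- tube_rack: loose orange block 50 x 110 x 30 mm high with four clear red-capped tubes standing in it (70 mm high overall), on the table in front of the base unit; not to be disturbed. Origin: centre of its underside.
- vial: loose small closed jar, 28 mm in diameter, 55 mm high, standing on the base unit's floor plate in the gap between the two modules; not to be disturbed. Origin: centre of its underside.
- spray_bottle: loose white spray bottle with a green head, 72 mm in diameter, 195 mm high, beside the base unit; not to be disturbed. Origin: centre of its underside.
- carton: loose cardboard carton 80 x 100 x 60 mm high, beside the base unit; not to be disturbed. Origin: centre of its underside.
- marker: loose marker pen 120 x 12 x 12 mm lying on the table in front of the base unit; not to be disturbed. Origin: centre of its underside.
- beaker: loose clear open beaker, 60 mm in diameter, 70 mm high, near the front corner of the base unit; not to be disturbed. Origin: centre of its underside.

How it is judged:
On the way, in this order (a step that is already met when the one before it is completed fails the run):
1. the fingers press the wide hatch's front edge down past the point where its latch trips (value of joint wide_hatch below -0.055 rad and value of joint wide_catch above 0.0035 m and contact force between the fingers and wide_module above 0.5 N), for 0.02 s.
2. the hatch, let go, stands fully open with the robot off it for half a second (value of joint wide_hatch above 1.1 rad and contact force between each of the arm, the fingers and wide_module below 0.1 N), for 0.5 s.
At the end, for the whole second after the job is handed in: the wide hatch stands open beyond 1.1 rad (63 degrees) and at rest, the narrow hatch is shut (within 0.04 rad of level), and every loose thing is within 30 mm of where it stood (value of joint wide_hatch above 1.1 rad and velocity of joint wide_hatch between -0.05 and 0.05 rad/s and value of joint narrow_hatch between -0.04 and 0.04 rad and distance of each of tube_rack, vial, spray_bottle, carton, marker, beaker from where it was at the start of the episode below 0.03 m); the robot touches nothing.
It fails at once if the opened wide hatch is pushed back down into its latch (value of joint wide_catch below -0.004 m and value of joint wide_hatch below 0.04 rad).
It fails at once if the narrow hatch is pressed or opened (value of joint narrow_hatch below -0.04 rad or value of joint narrow_hatch above 0.1 rad).
It fails at once if a loose thing is lifted, carried or shifted by more than 30 mm (distance of any of tube_rack, vial, spray_bottle, carton, marker, beaker from where it was at the start of the episode above 0.03 m).
It also fails if it takes over 35 s, if anything falls off the work surface, if the arm or the gripper's body presses on something with over 40 N, if the wrist force passes 120 N, or if a joint passes its speed limit or range.

## Working session

There is one attempt and no reset: what is moved stays moved. The work goes in short steps, Python scripts to look and compute and a tool call to move; the robot and the scene stay as the last step left them, time stands still between calls to the robot, and variables do not carry over. Pictures are saved under pics/ and viewed, about 8 in all and at most 12, crops included, and the job is handed in when it is done.

Besides the shell and the picture viewer there is one more tool, called after "Request:" in YAML: its name, and indented under it one key for each argument. move_arm: Moves the arm, as the interface text tells. Shifts and turns lie within -1 to 1; 1 stands for 0.02 m of shift or 0.1 rad of turn. Its arguments: {"type":"object","properties":{"claw":{"type":"array"},"linear":{"type":"array"},"delta_rot":{"type":"array"},"force":{"type":"number"}},"required":["claw","linear","delta_rot"]}

```bash
mkdir -p pics; python3 - <<'E'
from rig import env
import cv2
o=env.get_obs();print(o['time_s'],o['position'],o['tcp_rot'],o['contact_force'],o['grip_width'],env.hold_point_z)
for n in("top","side"):
    cv2.imwrite(f"pics/{n}0.png",env.grab_frame(n)[:,:,::-1]);c=env.camera_info(n);print(n,c)
print(env.camera_info("wrist"))
E
```

```text
0.0 [ 0.21088705 -0.61424254  0.22146304] [-9.43289711e-04  9.86351690e-01  1.64649355e-01 -2.08346989e-04] [ 0.30264306  0.70273719 -0.93653953] 0.08690084955791572 -0.0187
top {'fx': 400.1588968107917, 'fy': 400.1588968107917, 'cx': 316.98665291178713, 'cy': 203.62291194363064, 'R': array([[ 0.12351453, -0.99233191, -0.00464131],
       [-0.9674632 , -0.11937577, -0.22307932],
       [ 0.22081467,  0.03204384, -0.97478925]]), 't': array([-0.0027882 ,  0.57967625,  0.87761272])}
side {'fx': 402.48523862335776, 'fy': 402.48523862335776, 'cx': 321.4207671574255, 'cy': 200.34826000213633, 'R': array([[ 0.99291857, -0.11815317, -0.01235045],
       [-0.08161687, -0.60292444, -0.79361251],
       [ 0.08632144,  0.7890006 , -0.60829816]]), 't': array([-0.54320301,  0.13798647,  1.07019083])}
{'fx': 330.66529545992626, 'fy': 330.66529545992626, 'cx': 321.1014598259103, 'cy': 199.4410547725512, 'T_tool_cam': array([[ 4.96078380e-04, -9.58641211e-01, -2.84616904e-01,
         7.82111021e-02],
       [ 9.99998643e-01,  2.84535025e-05,  1.64712988e-03,
        -7.48020379e-05],
       [-1.57090824e-03, -2.84617335e-01,  9.58639925e-01,
        -1.61882252e-01],
       [ 0.00000000e+00,  0.00000000e+00,  0.00000000e+00,
         1.00000000e+00]])}
```

View pics/top0.png

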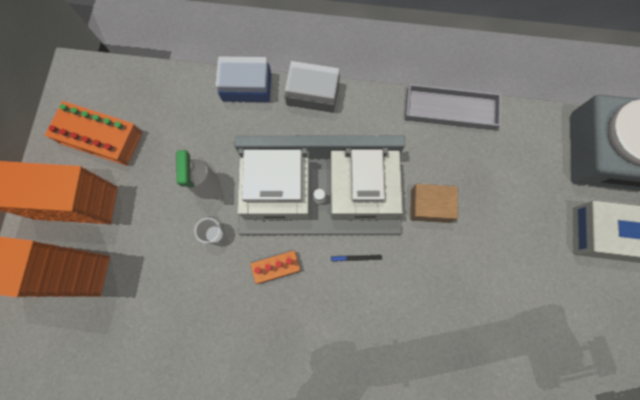

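View pics/side0.png

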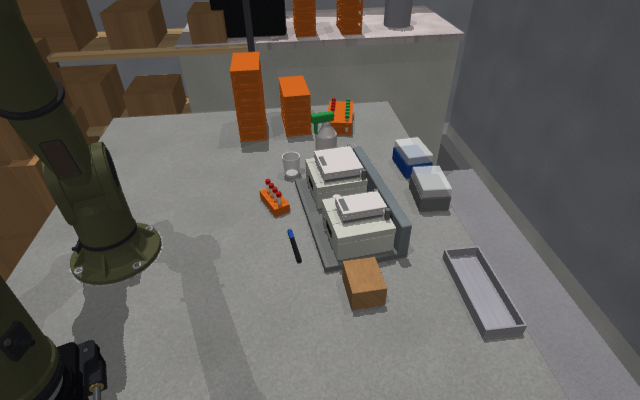

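The top view shows the wide hatch at about (244–304, 150–200) with its grey strip at (271, 194). The narrow strip is at (368, 194). Both fronts face image-down, towards the robot.

```bash
cat > h.py <<'E'
import numpy as np, cv2
from rig import env
def ray(n,u,v,z):
    c=env.camera_info(n); d=np.array([(u-c['cx'])/c['fx'],(v-c['cy'])/c['fy'],1])
    R,t=c['R'],c['t']; o=-R.T@t; d=R.T@d
    return o+d*(z-o[2])/d[2]
def proj(n,X):
    c=env.camera_info(n); p=c['R']@X+c['t']; return np.round([c['fx']*p[0]/p[2]+c['cx'],c['fy']*p[1]/p[2]+c['cy']],1)
E
python3 - <<'E'
from h import *
im=cv2.imread('pics/top0.png',0)
P={}
for k,(u,v) in dict(wide=(271,194),narrow=(368,194)).items():
    w=im[v-6:v+6,u-18:u+18]; m=(w<150).astype('uint8')
    n,l,s,c=cv2.connectedComponentsWithStats(m); i=1+np.argmax(s[1:,4]); print(s[1:],c[1:])
    uv=c[i]+[u-18,v-6]; P[k]=ray('top',*uv,.132); print(k,uv,P[k],proj('side',P[k]))
d=P['wide']-P['narrow']; print(np.linalg.norm(d),'yaw',np.degrees(np.arctan2(-d[0],d[1])))
for k,uv,z in [('rack',(275,267),.06),('marker',(356,258),.01),('beaker',(209,232),.05),('spray',(183,168),.19),('wideBL',(244,150),.132),('wideBR',(301,150),.132),('wideFL',(244,200),.132),('wideFR',(303,200),.132)]: print(k,ray('top',*uv,z))
cv2.imwrite('pics/c0.png',cv2.resize(cv2.imread('pics/top0.png')[120:290,160:420],None,fx=3,fy=3,interpolation=cv2.INTER_CUBIC))
E
```

```text
[[ 8  4 21  4 84]
 [34 11  1  1  1]] [[18.   5.5]
 [34.  11. ]]
wide [271.  193.5] [0.57083077 0.16958444 0.132     ] [322.1 160.7]
[[  8   3  21   5 104]
 [  3  11  32   1  32]] [[18.09615385  5.01923077]
 [18.5        11.        ]]
narrow [368.09615385 193.01923077] [ 0.59803608 -0.04220905  0.132     ] [343.  204.3]
0.21353363010375823 yaw 7.319679248189789
rack [0.41740762 0.14571409 0.06      ]
marker [ 0.46565713 -0.04013853  0.01      ]
beaker [0.47968935 0.31360843 0.05      ]
spray [0.58877529 0.35087905 0.19      ]
wideBL [0.66359949 0.24520579 0.132     ]
wideBR [0.6792741  0.11746357 0.132     ]
wideFL [0.54903664 0.22618453 0.132     ]
wideFR [0.56487648 0.09776607 0.132     ]
```

View pics/c0.png

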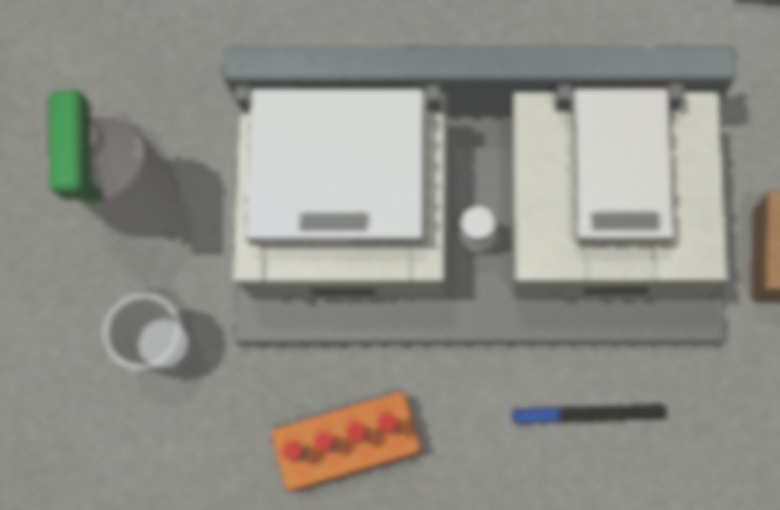

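The strips are 213.5 mm apart (214 expected) and the hatch depth comes out near 116 mm, so wide_press is at about (0.571, 0.170, 0.132) with a heading of 7.3°. I'll shut the fingers, yaw to match and travel over.

Request:
move_arm:
  claw: [-1, -1, -1, -1, -1, -1, -1, -1, -1, -1, -1, -1, -1, -1, -1, -1, -1, -1, -1, -1]
  linear:
    - [0.8, -0.9, -0.2]
    - [0.8, -0.9, -0.2]
    - [0.8, -1, -0.2]
    - [0.8, -1, -0.2]
    - [0.8, -1, -0.2]
    - [0.8, -1, -0.1]
    - [0.8, -1, -0.1]
    - [0.8, -1, -0.1]
    - [0.8, -1, -0.1]
    - [0.8, -1, -0.1]
    - [0.8, -1, 0]
    - [0.8, -1, 0]
    - [0.8, -1, 0]
    - [0.8, -1, 0]
    - [0.8, -1, 0]
    - [0.8, -1, 0]
    - [0.8, -1, 0]
    - [0.8, -1, 0]
    - [0.8, -1, 0]
    - [0.8, -1, 0]
  delta_rot:
    - [0, 0, 1]
    - [0, 0, 1]
    - [0, 0, 0]
    - [0, 0, 0]
    - [0, 0, 0]
    - [0, 0, 0]
    - [0, 0, 0]
    - [0, 0, 0]
    - [0, 0, 0]
    - [0, 0, 0]
    - [0, 0, 0]
    - [0, 0, 0]
    - [0, 0, 0]
    - [0, 0, 0]
    - [0, 0, 0]
    - [0, 0, 0]
    - [0, 0, 0]
    - [0, 0, 0]
    - [0, 0, 0]
    - [0, 0, 0]
  force: 20

```text
time_s: 1.77
position: [0.4777, -0.1616, 0.2431]
tcp_rot: [-0.006, 0.999, 0.053, -0.007]
contact_force: [-0.0, 0.2, 0.1]
grip_width: 0.0005
```

Request:
move_arm:
  claw: [-1, -1, -1, -1, -1, -1, -1, -1, -1, -1, -1, -1, -1, -1, -1, -1, -1, -1]
  linear:
    - [0.4, -1, 0.1]
    - [0.4, -1, 0.1]
    - [0.4, -1, 0.1]
    - [0.4, -1, 0.1]
    - [0.4, -1, 0.1]
    - [0.4, -1, 0.1]
    - [0.4, -1, 0.1]
    - [0.4, -1, 0.1]
    - [0.4, -1, 0.1]
    - [0.4, -1, 0.1]
    - [0.4, -1, 0.1]
    - [0.4, -1, 0.1]
    - [0.4, -1, 0.1]
    - [0.4, -1, 0.1]
    - [0.2, -0.5, 0]
    - [0, 0, 0]
    - [0, 0, 0]
    - [0, 0, 0]
  delta_rot:
    - [0, 0, -0.2]
    - [0, 0, 0]
    - [0, 0, 0]
    - [0, 0, 0]
    - [0, 0, 0]
    - [0, 0, 0]
    - [0, 0, 0]
    - [0, 0, 0]
    - [0, 0, 0]
    - [0, 0, 0]
    - [0, 0, 0]
    - [0, 0, 0]
    - [0, 0, 0]
    - [0, 0, 0]
    - [0, 0, 0]
    - [0, 0, 0]
    - [0, 0, 0]
    - [0, 0, 0]

```text
time_s: 3.27
position: [0.5539, 0.1613, 0.2093]
tcp_rot: [-0.007, 0.998, 0.068, -0.013]
contact_force: [0.2, 1.1, -0.6]
grip_width: 0.0002
```

```bash
cat >> h.py <<'E'
from scipy.spatial.transform import Rotation as Ro
def wray(u,v,z,o):
    c=env.camera_info('wrist'); T=np.eye(4); q=o['tcp_rot']; T[:3,:3]=Ro.from_quat(np.r_[q[1:],q[0]]).as_matrix(); T[:3,3]=o['position']
    W=T@c['T_tool_cam']; d=W[:3,:3]@np.array([(u-c['cx'])/c['fx'],(v-c['cy'])/c['fy'],1]); p=W[:3,3]
    return p+d*(z-p[2])/d[2]
def totool(X,o):
    q=o['tcp_rot']; return Ro.from_quat(np.r_[q[1:],q[0]]).inv().apply(X-o['position'])
E
python3 - <<'E'
from h import *
o=env.get_obs(); im=env.grab_frame('wrist'); cv2.imwrite('pics/w1.png',im[:,:,::-1])
print(o['position'],o['tcp_rot'],o['contact_force'],np.array(totool(np.array([.571,.170,.132]),o)))
E
```

```text
[0.55385758 0.16134631 0.20930703] [-0.00724472  0.99759898  0.06763426 -0.01301501] [ 0.22266212  1.14076631 -0.56042414] [ 0.02008089 -0.00501004  0.07692063]
```

View pics/w1.png

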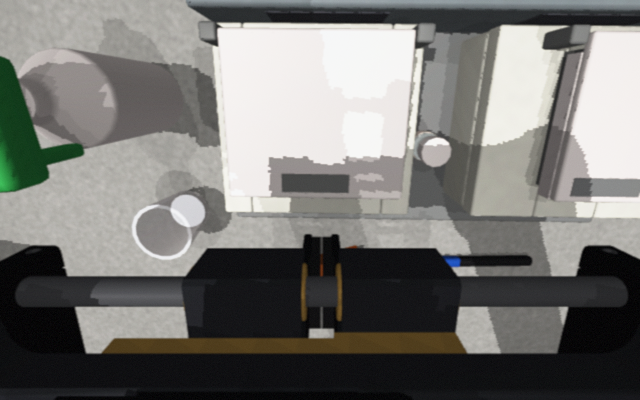

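The wrist view shows the wide hatch with its strip centred at about (315, 183). The shut fingers sit below it near (322, 240–330), and the gripper's wide side runs along the hatch's width.

```bash
python3 - <<'E'
from h import *
o=env.get_obs()
for uv in [(315,183),(316,198),(227,198),(407,198)]:
    X=wray(*uv,.132,o); print(uv,X,totool(X,o))
E
```

```text
(315, 183) [0.57123412 0.16859431 0.132     ] [ 0.02010886 -0.00420774  0.07692347]
(316, 198) [0.55974761 0.16634361 0.132     ] [ 0.0084278  -0.00351512  0.07720372]
(227, 198) [0.55040256 0.2330161  0.132     ] [ 0.00811916 -0.07083012  0.07827525]
(407, 198) [0.56922609 0.09871915 0.132     ] [0.00874084 0.06476101 0.0761169 ]
```

Both views put the strip at (0.571, 0.169) to within 2 mm. I'll move over it and hover about 12 mm above.

Request:
move_arm:
  claw: [-1, -1, -1, -1, -1, -1, -1, -1]
  linear:
    - [0.4, -0.1, 0]
    - [0.4, -0.1, 0.6]
    - [0.2, 0, 0.7]
    - [0, 0, 0.7]
    - [0, 0, 0.7]
    - [0, 0, 0.3]
    - [0, 0, 0]
    - [0, 0, 0]
  delta_rot:
    - [0, 0, 0]
    - [0, 0, 0]
    - [0, 0, 0]
    - [0, 0, 0]
    - [0, 0, 0]
    - [0, 0, 0]
    - [0, 0, 0]
    - [0, 0, 0]

```text
time_s: 3.98
position: [0.5755, 0.1611, 0.1405]
tcp_rot: [-0.005, 0.998, 0.062, -0.014]
contact_force: [0.6, 0.7, 0.6]
grip_width: 0.0002
```

Request:
move_arm:
  claw: [-1, -1, -1]
  linear:
    - [-0.25, -0.45, 0.1]
    - [0, 0, 0]
    - [0, 0, 0]
  delta_rot:
    - [0, 0, 0]
    - [0, 0, 0]
    - [0, 0, 0]

```text
time_s: 4.23
position: [0.5695, 0.1701, 0.1391]
tcp_rot: [-0.005, 0.998, 0.062, -0.013]
contact_force: [0.2, -2.0, -0.1]
grip_width: 0.0007
```

Request:
move_arm:
  claw: [-1, -1, -1]
  linear:
    - [0, 0, 0.2]
    - [0, 0, 0.2]
    - [0, 0, 0.2]
  delta_rot:
    - [0, 0, 0]
    - [0, 0, 0]
    - [0, 0, 0]

```text
time_s: 4.48
position: [0.5701, 0.1715, 0.1292]
tcp_rot: [-0.005, 0.998, 0.062, -0.011]
contact_force: [-2.7, -1.3, 2.7]
grip_width: 0.0003
```

Contact at about 2.7 N, as expected. I'll press on to the stop.

Request:
move_arm:
  claw: [-1, -1, -1]
  linear:
    - [0, 0, 0.2]
    - [0, 0, 0.2]
    - [0, 0, 0.1]
  delta_rot:
    - [0, 0, 0]
    - [0, 0, 0]
    - [0, 0, 0]

```text
time_s: 4.73
position: [0.5703, 0.1715, 0.1231]
tcp_rot: [-0.005, 0.998, 0.062, -0.011]
contact_force: [-9.3, -3.0, 20.5]
grip_width: 0.0003
```

Request:
move_arm:
  claw: [-1, -1]
  linear:
    - [0, 0, 0.15]
    - [0, 0, 0.1]
  delta_rot:
    - [0, 0, 0]
    - [0, 0, 0]

```text
time_s: 4.9
position: [0.5702, 0.1715, 0.1233]
tcp_rot: [-0.003, 0.998, 0.062, -0.01]
contact_force: [-4.9, -2.3, 10.6]
grip_width: 0.0002
```

The press has met a hard stop: z held at 0.123 while the force rose well above the 3 N spring. Next I let go and back off up and towards the front.

Request:
move_arm:
  claw: [-1, -1, -1, -1, -1, -1, -1, -1, -1, -1, -1, -1, -1, -1, -1, -1]
  linear:
    - [-0.3, 0, -1]
    - [-1, 0, -1]
    - [-1, 0, -0.6]
    - [-1, 0, -0.6]
    - [-1, 0, -0.5]
    - [-1, 0, -0.5]
    - [-0.5, 0, -0.5]
    - [0, 0, -0.5]
    - [0, 0, 0]
    - [0, 0, 0]
    - [0, 0, 0]
    - [0, 0, 0]
    - [0, 0, 0]
    - [0, 0, 0]
    - [0, 0, 0]
    - [0, 0, 0]
  delta_rot:
    - [0, 0, 0]
    - [0, 0, 0]
    - [0, 0, 0]
    - [0, 0, 0]
    - [0, 0, 0]
    - [0, 0, 0]
    - [0, 0, 0]
    - [0, 0, 0]
    - [0, 0, 0]
    - [0, 0, 0]
    - [0, 0, 0]
    - [0, 0, 0]
    - [0, 0, 0]
    - [0, 0, 0]
    - [0, 0, 0]
    - [0, 0, 0]

```text
time_s: 6.23
position: [0.4562, 0.1554, 0.2268]
tcp_rot: [-0.005, 0.998, 0.06, -0.011]
contact_force: [-0.5, 0.2, 0.2]
grip_width: 0.0005
```

```bash
python3 - <<'E'
from h import *
a=env.grab_frame('side')[:,:,::-1]; b=env.grab_frame('top')[:,:,::-1]
r=lambda i:cv2.resize(i,None,fx=2,fy=2,interpolation=cv2.INTER_CUBIC)
cv2.imwrite('pics/r1.png',np.hstack([r(a[100:300,230:430]),r(b[100:300,160:360])]))
E
```

```text
(no output)
```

View pics/r1.png

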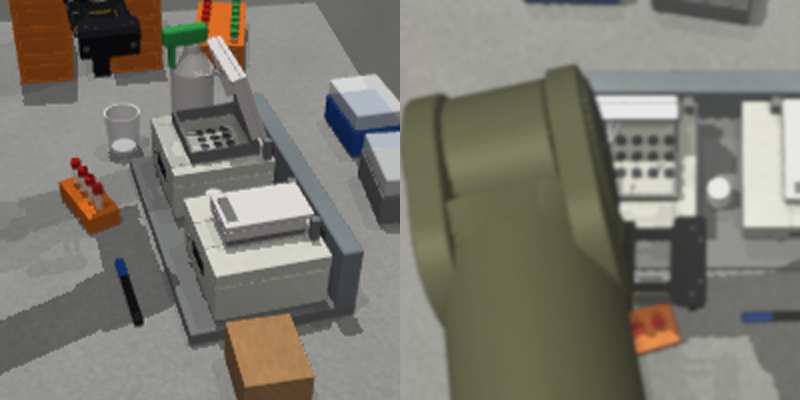

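The side view shows the wide hatch standing open and leaning back at crop (235, 85), the well exposed, and the narrow hatch flat at (262, 210). The rack, beaker, vial, marker and carton are in place, and the gripper is clear. I'll back off a little further, wait, and check that it stays open.

Request:
move_arm:
  claw: [-1, -1, -1, -1, -1, -1, -1, -1, -1, -1, -1, -1, -1, -1, -1, -1, -1, -1, -1, -1]
  linear:
    - [0, 0, -0.8]
    - [0, 0, -0.5]
    - [0, 0, 0]
    - [0, 0, 0]
    - [0, 0, 0]
    - [0, 0, 0]
    - [0, 0, 0]
    - [0, 0, 0]
    - [0, 0, 0]
    - [0, 0, 0]
    - [0, 0, 0]
    - [0, 0, 0]
    - [0, 0, 0]
    - [0, 0, 0]
    - [0, 0, 0]
    - [0, 0, 0]
    - [0, 0, 0]
    - [0, 0, 0]
    - [0, 0, 0]
    - [0, 0, 0]
  delta_rot:
    - [0, 0, 0]
    - [0, 0, 0]
    - [0, 0, 0]
    - [0, 0, 0]
    - [0, 0, 0]
    - [0, 0, 0]
    - [0, 0, 0]
    - [0, 0, 0]
    - [0, 0, 0]
    - [0, 0, 0]
    - [0, 0, 0]
    - [0, 0, 0]
    - [0, 0, 0]
    - [0, 0, 0]
    - [0, 0, 0]
    - [0, 0, 0]
    - [0, 0, 0]
    - [0, 0, 0]
    - [0, 0, 0]
    - [0, 0, 0]

```text
time_s: 8.0
position: [0.4555, 0.1548, 0.2514]
tcp_rot: [-0.005, 0.998, 0.06, -0.013]
contact_force: [-0.0, 0.3, 0.6]
grip_width: 0.0001
```

```bash
python3 - <<'E'
from h import *
a=env.grab_frame('side')[:,:,::-1].copy(); cv2.imwrite('pics/s2.png',a); s0=cv2.imread('pics/side0.png')
r=cv2.imread('pics/r1.png')[:,:400]; n=cv2.resize(a[100:300,230:430],None,fx=2,fy=2,interpolation=cv2.INTER_CUBIC)
d=cv2.absdiff(r,n).max(2); print('hatch change since last',d[60:160,190:280].mean(),d[60:160,190:280].max())
# model angle: hinge & front edge projected at 1.25 vs 1.1 rad
p=np.array([.571,.169]);ax=np.array([np.cos(np.radians(7.3)),np.sin(np.radians(7.3))]); yy=np.array([-ax[1],ax[0]])
for th in (1.1,1.25):
  for s in (-.065,.065):
    X=np.r_[p+ax*(.098-.110*np.cos(th)-.006*np.sin(th))+yy*s,.126+.110*np.sin(th)+.006*np.cos(th)]
    print(th,s,'front corner in crop',(proj('side',X)-[230,100])*2)
cv2.imwrite('pics/r2.png',np.hstack([n,cv2.resize(s0[100:300,230:430],None,fx=2,fy=2,interpolation=cv2.INTER_CUBIC)]))
print(env.get_obs()['contact_force'])
E
```

```text
hatch change since last 1.0992222222222223 59
1.1 -0.065 front corner in crop [226.6  81.4]
1.1 0.065 front corner in crop [201.2  39.2]
1.25 -0.065 front corner in crop [237.4  76.2]
1.25 0.065 front corner in crop [211.   34.4]
[ 0.44306498 -0.19018099 -0.55650521]
```

View pics/r2.png

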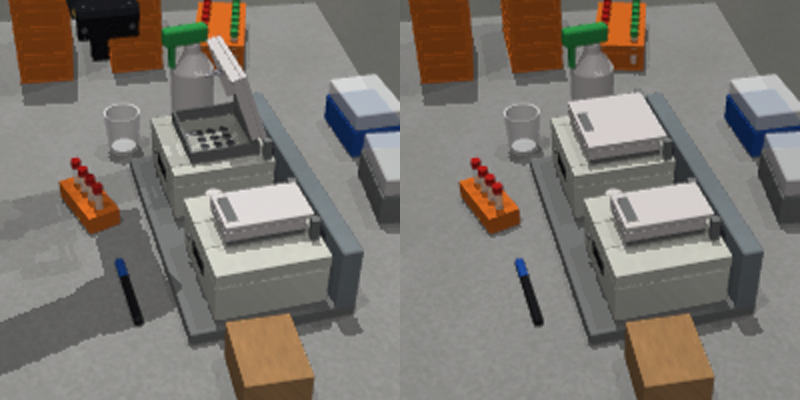

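The hatch's front corners, at about (210, 38) and (237, 80), match the 1.25 rad model. It is at rest, and nothing else has changed from the first picture.

```bash
python3 -c "
from rig import env
print(env.finish_job())"
```

```text
the job is handed in; nothing more can be done
None
```

The wide hatch is open and the job is handed in at about 8 s of the 35 s allowed; the hand-in gives no verdict.

- **Press:** I pressed the grey strip with the shut fingertips once, to the stop at z ≈ 0.123 m. The force reached about 20 N there, well above the 3 N spring. I then backed off up and towards the front.
- **Hatch:** It sprang open by itself. About 3 s after release its front corners matched the 1.25 rad model in the side view. It had barely changed between pictures taken 1.8 s apart.
- **Everything else:** The narrow hatch is shut, and the loose things look unmoved against the first picture. The force on the tool read about 0.7 N with the arm in free air, the same as the sensor noise seen throughout.

No check failed. I could not read the latch pin or the hatch angle directly; both are inferred from the pictures, the stop and the hatch opening.

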